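# Hang the spool hook in the slat rail and lock it

## Robot

A 6-joint arm with a two-finger parallel gripper is mounted at the origin on the work surface. World frame = base frame: x ahead of the robot, y to its left, z up, the work surface at z = 0. Lengths are in mm, angles in rad, forces in N, time in s.
With the tool pointing down it reaches from about 350 to 850 mm from the base axis. Payload 8.1 kg.
Tool frame: the origin (TCP) lies at the very end of the fingers, on their centre line; the grasp point (between the pads) lies 19 mm behind it; z points along the fingers, y is the line along which they close (so a half turn about z gives the same grasp; the last joint's range is limited). The gripper opens to 93 mm and grips with 3 to 60 N. Pads are 15 mm wide; open, the fingers measure 128 mm over their backs; the gripper's body (75 mm by 188 mm) begins 65 mm behind the grasp point.
Start: joints at [-1.223, 0.13, 1.488, -0, 1.523, -0.085], TCP at [251.668, -544.673, 218.635] pointing down, gripper open.
Joint ranges: [-2.96, 2.96], [-0.89, 2.26], [0.02, 2.5], [-1.34, 4.48], [0, 2.73], [-2.66, 2.66]. Speed limits (rad/s): [2.39, 2.39, 2.79, 3.14, 3.14, 3.14].

## Interface

Orientations are given as a rotation vector (axis times angle).
In Python, from workcell import env gives the robot as it stands.
- The arm moves only by the tool apply_moves, never from a script. Its argument "targets" is a list of rows, each a list of 3 entries, a list of its own where there are three numbers: the shift along the tool's x, y, z in cm, then the turn, a rotation vector about the tool's x, y, z in degrees, then the finger opening in cm, from 0 to 9.3. A call has 1 to 8 rows; each row is the pose to reach, as a shift and turn from the pose commanded when the call began, along the tool's axes at that moment; what a row does not reach only later rows make up. A row lasts 1/10 s, in which the tool goes at most 50 mm and 8.59 degrees, less where a joint would pass 70% of its speed; a pose out of reach is approached as far as the arm can. A call with a gripper value outside its range is refused whole. The fingers move at their own pace and stop on an object; "grip_force" is the grip in N (left out, the last holds). Time passes only in rows, so rows that repeat a pose let the fingers close. It gives the time, the measured TCP pose, the force, the opening and the grip force at its end, in the units of the state.
- env.get_obs(): the state, without advancing time (a new reading comes with each control period).
- env.get_image(name): name is "side" or "top"; returns (picture, depth): 400x640x3 uint8, blue, green, red; 400x640 float32, mm along the optical axis (not along the pixel's ray), 0 where there is no reading.
- env.camera_info(name): a dict with "intrinsics" (3x3 intrinsics, pixels), "extrinsics" (4x4, takes a point from world to camera coordinates). Camera axes: x right, y up, looking along -z (the intrinsics and any distortion apply to the point x, -y, -z); pixel columns grow to the right and rows downward; lengths in mm; the calibration is good to about 2 mm. A picture is of the moment at which its call begins. camera_info takes no time and is no camera call.
- env.sign_off(): hands the job in; it is judged then, once.
The state is a dict: "t": time; "joints": joint angles; "dq": joint speeds; "joint_efforts": joint torques, N m; "ee_pos": TCP position; "ee_rot": TCP orientation; "force": force on the tool from outside, world axes, zero at the start; "ft_torque": the same for the moment, N m; "opening": finger opening in mm; "grasp_force": force on a finger pad.
Only numpy, scipy, OpenCV 4.12 (cv2) and the standard library are available. Lean on these libraries where they do the work, as an engineer would, in place of code of your own. Each camera call takes 0.05 s, during which the arm holds its last target. There are 200 camera calls.

## Task

Take the steel hook with the orange tab from its grey rest and hang it in the free part of the blue rail's groove: tilt its front up to get the lip into the groove, then swing it down until it sits fully home and level, its plate flat on the rail. Then throw the lock lever so that its yellow pointer stands in the notch with the red stud, and let go. Do not push the other things about.

Things in the scene. Friction and masses are not known exactly. Their poses are not given: they have to be found in the camera images.
- hook: Loose steel slatwall hook, 0.13 kg. Origin: back of its plate at the underside of the tongue, mid-width; x backwards (into the rail when hung), y along its width, z up. mm: plate 60 wide in y, x -4..0, z -50..4; tongue 50 wide, x 0..12, z 0..4; arm: 10 mm round bar along -x at z = -10, to x = -114, its tip upturned to z = 7. It stays hung by itself, drooping about 3 degrees from play.
- hook_tab (a point): Centre of the orange plastic grip tab on the hook's arm, at (-57, 0, 18) mm in the hook's frame. The tab spans x -72..-42, z -4..34 and is 12 mm thick in y: the faces to grip look along the hook's y.
- hook_lip (a point): Middle of the top edge of the hook's lip, at (10, 0, 30) mm in the hook's frame. The lip is 50 mm wide, spans x 8..12 and rises from the tongue to z = 30, so it is taller than the groove's 24 mm opening: it enters only with the hook's front raised, from about 25 degrees, easily at 35 to 40 (3 mm to spare).
- rest: Fixed grey rest, base 160 x 90 x 8 mm. Origin: on the work surface right under the hook's origin at the start, same axes. The hook stands in it level, the plate's foot on the base (hook origin 58 mm high), the arm in a saddle 12 mm long, 34 mm wide, 53 mm high, at x = -91 mm. Lift straight up 15 mm or more to clear it.
- rail: Fixed slat rail stand, blue face. Origin on the work surface under the front of the face, mid-width; x through the face to the back, y along the groove, z up. mm: face 4 thick (x 0..4), 270 wide between end cheeks, 185 high, open behind. The groove is a gap over the whole width, z 130..154. A fixed steel hook hangs at y 85..125, its arm reaching 82 in front of the face; the rest of the groove is free.
- groove (a point): Front lower edge of the groove, mid-width: (0, 0, 130) mm in the rail's frame, same axes. Hung, the hook's origin is at x -4..0, z 0 from here. A good way in for the hook's origin (x, z in mm from here): front raised 38 degrees, (-26,-4), (-18,4), (-11,11.5); then turning it down, 28 deg (-8,10), 16 deg (-5,7), 4 deg (-3,5), and lower it.
- lock_lever (a joint): Lock lever angle, rad, from -1.0 to 1.0, about the vertical through its pivot; 0 = pointing along the rail's -x, growing anticlockwise seen from above (tip to the rail's -y). It stays where it is left (friction 0.12 N m, no spring, no click). Notches are at -0.65, 0 and +0.65; it starts near 0.
- lever_pivot (a point): On the lever's vertical axis, at the rail's (-50, -250, 68) mm.
- lever_knob (a point): Middle of the lever's upright black knob: 20 mm diameter, standing from 24 mm below to 18 mm above this point (z 72 to 114 mm over the work surface is free to grip), 58 mm from the pivot's axis. It does not turn on the lever.
- lever_pointer (a point): End of the yellow pointer, beyond the knob, 88 mm from the pivot's axis, 68 mm high.
- red_stud: Fixed red round stud, 14 mm diameter, 4 mm high, on the aluminium quadrant disc (200 mm diameter, top at z = 56 mm) 88 mm from the pivot, at the notch where the lever locks: lever angle +0.65 or -0.65. Origin: centre of its underside.
- white_stud: The same in white at the opposite, wrong notch.
- spool: Bystander: blue plastic spool, 60 mm diameter, 55 mm high, upright. Origin: centre of underside.
- jar: Bystander: glass jar with closed cap, 68 mm diameter, 100 mm high. Origin: centre of underside.
- file: Bystander: hook file with black handle lying flat, 205 mm long along its x, 13 mm high.
- lure: Bystander: red hard lure, 60 x 18 x 16 mm.
- mug: Bystander: white mug, 80 mm diameter, 90 mm high, handle at its +y.
- tin: Bystander: green tin, 72 mm diameter, 70 mm high.
Not all that is in view belongs to the job. What is shaped like the hook but green is not meant.

How it is judged:
By the outcome, as a careful person would: the job done as asked, in the order asked, and still so for the second after the job is handed in, with the robot touching nothing.
It also fails if it takes over 70 s, if anything falls off the work surface, if the arm or the gripper's body presses on something with over 40 N, if the wrist force passes 120 N, or if a joint passes its speed limit or range.

## Working session

There is one attempt and no reset: what is moved stays moved. The work goes in short steps, Python scripts to look and compute and a tool call to move; the robot and the scene stay as the last step left them, time stands still between calls to the robot, and variables do not carry over. Pictures are saved under pics/ and viewed, at most 10 in all, crops included, and the job is handed in when it is done.

Besides the shell and the picture viewer there is one more tool, called as name(argument=value, ...), one argument or row to a line, values as JSON. apply_moves: Moves the arm, as the interface text tells. Its arguments: {"type":"object","properties":{"targets":{"type":"array","items":{"type":"array"}},"grip_force":{"type":"number"}},"required":["targets"]}

```bash
mkdir -p pics; cat > h.py <<'E'
import numpy as np, cv2
from scipy.spatial.transform import Rotation as R
from workcell import env
def look(n,f):
    im,d=env.get_image(n); np.savez(''+n,im=im,d=d); cv2.imwrite('pics/'+f,im); return im,d
def px2w(n,u,v,d):
    c=env.camera_info(n); K=np.array(c['intrinsics']); T=np.array(c['extrinsics'])
    u=np.asarray(u,float);v=np.asarray(v,float)
    p=np.stack([(u-K[0,2])/K[0,0]*d,-(v-K[1,2])/K[1,1]*d,-d],-1)
    return (p-T[:3,3])@T[:3,:3]
def w2px(n,P):
    c=env.camera_info(n); K=np.array(c['intrinsics']); T=np.array(c['extrinsics'])
    p=np.atleast_2d(P)@T[:3,:3].T+T[:3,3]
    return np.stack([K[0,2]+K[0,0]*p[:,0]/-p[:,2],K[1,2]-K[1,1]*p[:,1]/-p[:,2]],-1)
E
python3 - <<'E'
from h import *
for n in('side','top'):
    look(n,n+'1.png'); print(env.camera_info(n))
o=env.get_obs(); print(o)
E
```

```text
{'intrinsics': array([[432.03984997,   0.        , 320.11439466],
       [  0.        , 432.03984997, 198.90925815],
       [  0.        ,   0.        ,   1.        ]]), 'extrinsics': array([[-9.71365066e-01, -2.37588137e-01, -1.33654606e-03,
         5.42372511e+02],
       [ 1.86467358e-01, -7.65822824e-01,  6.15422884e-01,
        -8.59762629e+01],
       [-1.47240734e-01,  5.97551068e-01,  7.88195970e-01,
        -1.21121142e+03],
       [ 0.00000000e+00,  0.00000000e+00,  0.00000000e+00,
         1.00000000e+00]])}
{'intrinsics': array([[386.13655234,   0.        , 319.18382645],
       [  0.        , 386.13655234, 205.74987644],
       [  0.        ,   0.        ,   1.        ]]), 'extrinsics': array([[-2.24160933e-04, -9.99728854e-01, -2.32845220e-02,
         7.53048766e+01],
       [ 9.87372816e-01, -3.90985582e-03,  1.58365513e-01,
        -5.71295171e+02],
       [-1.58413612e-01, -2.29550047e-02,  9.87105970e-01,
        -8.34595230e+02],
       [ 0.00000000e+00,  0.00000000e+00,  0.00000000e+00,
         1.00000000e+00]])}
{'t': 0.1, 'joints': array([-1.22341918e+00,  1.31069857e-01,  1.48917222e+00,  7.03579084e-06,
        1.52300299e+00, -8.53893024e-02]), 'dq': array([ 1.07454018e-03, -1.30458656e-03, -2.18210333e-03, -4.32809139e-04,
        8.82009509e-05, -1.19776196e-03]), 'joint_efforts': array([ 1.91504070e-03, -5.61339390e+01, -4.93094766e+01,  7.71362381e-02,
        2.90601369e-02, -6.38388269e-05]), 'ee_pos': array([ 251.48299652, -544.18662553,  217.70076619]), 'ee_rot': array([-3.06673097e+00, -6.74143098e-01,  3.27922084e-04]), 'force': array([-0.49474698, -0.41634593,  0.1661344 ]), 'ft_torque': array([-0.00602997, -0.02283724, -0.00479811]), 'grasp_force': 0.0, 'opening': 93.01982959576141}
```

View pics/top1.png

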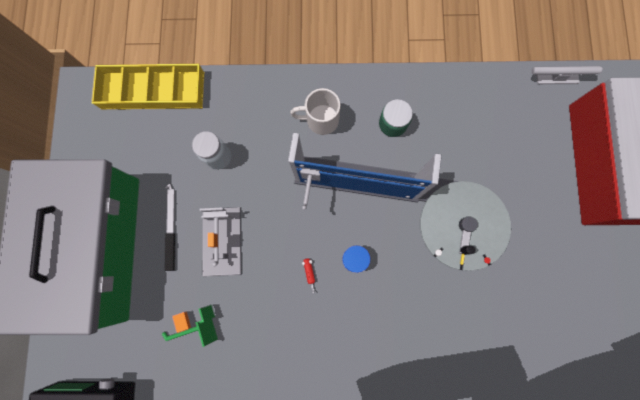

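View pics/side1.png

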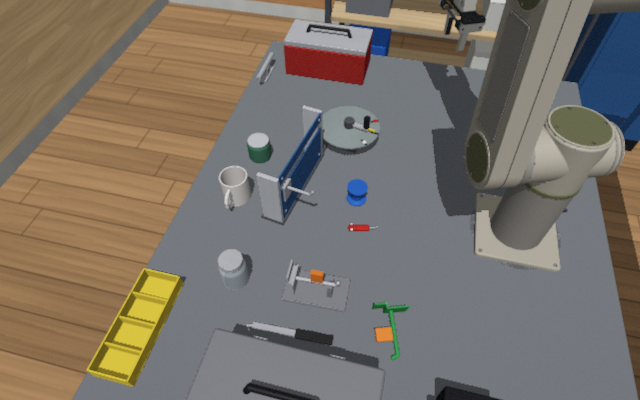

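The top view shows the hook at about (215,238), tab at (211,240), rail from (297,180) to (430,195), lever pivot (468,224) and red stud (487,260), so the target is the rail's -y side (+0.65). Next I enlarge both regions.

```bash
python3 - <<'E'
from h import *
t=np.load('top.npz');im=t['im']
a=cv2.resize(im[195:285,190:250],None,fx=6,fy=6,interpolation=cv2.INTER_CUBIC) #360x540
b=cv2.resize(im[120:285,285:520],None,fx=1.85,fy=1.85,interpolation=cv2.INTER_CUBIC)
s=np.load('side.npz')['im'][250:315,270:360]; c=cv2.resize(s,(435,235),interpolation=cv2.INTER_CUBIC)
M=np.zeros((545,800,3),np.uint8);M[:540,:360]=a;M[:b.shape[0],362:362+b.shape[1]]=b;M[308:543,362:797]=c
cv2.imwrite('pics/crop.png',M)
d=t['d']; v,u=np.mgrid[0:400,0:640]; P=px2w('top',u,v,d.astype(float))
np.save('P.npy',P)
hsv=cv2.cvtColor(im,cv2.COLOR_BGR2HSV)
def rep(n,m):
    q=P[m&(d>0)]; print(n,m.sum(),np.median(q,0).round(1),q.min(0).round(),q.max(0).round())
box=lambda u0,u1,v0,v1:(u>=u0)&(u<u1)&(v>=v0)&(v<v1)
H,S,V=[hsv[...,i] for i in range(3)]
rep('tab',box(200,225,225,255)&(H<20)&(S>150)&(V>120))
rep('red',box(480,495,250,270)&((H<10)|(H>170))&(S>150))
rep('yel',box(455,470,250,270)&(H>20)&(H<35)&(S>150))
rep('arm',box(210,222,215,265)&(P[...,2]>45)&(P[...,2]<62)&(S<60))
rep('plate',box(195,235,203,222)&(P[...,2]>52))
rep('knob',box(460,477,243,257)&(P[...,2]>100))
rep('piv',box(458,480,215,232)&(P[...,2]>62))
rep('base',box(202,242,220,276)&(P[...,2]>4)&(P[...,2]<14))
rail=box(285,445,130,205)&(P[...,2]>60)
rep('rail',rail)
face=box(285,440,150,200)&(H>100)&(H<125)&(S>150)&(d>0)
q=P[face]; rep('face',face)
hi=q[q[:,2]>178];print('top edge',len(hi)); 
for y in range(-120,160,20):
    w=q[abs(q[:,1]-y)<10]; 
    if len(w): print(y,w[w[:,2]>176].mean(0).round(1) if (w[:,2]>176).any() else None,w[:,2].max().round(1))
E
```

```text
tab 72 [490.8 304.5  90.5] [478. 300.  82.] [504. 311.  94.]
red 24 [ 448.4 -292.    57.9] [ 442. -297.   54.] [ 453. -288.   61.]
yel 23 [ 452.4 -234.1   70.1] [ 440. -237.   55.] [ 463. -231.   82.]
arm 246 [478.  305.9  51.4] [440. 293.  45.] [549. 322.  62.]
plate 238 [555.4 308.6  62.2] [536. 279.  52.] [563. 338.  89.]
knob 87 [ 469.8 -236.7  112. ] [ 462. -247.  100.] [ 478. -229.  116.]
piv 232 [ 525.3 -248.1   80.2] [ 510. -268.   63.] [ 543. -234.   85.]
base 1658 [477.8 298.1   7. ] [415. 260.   4.] [545. 353.  12.]
rail 2988 [620.1 -13.1 133.4] [ 561. -165.   60.] [697. 132. 188.]
face 1730 [614.1 -24.7 107.6] [ 594. -143.   13.] [637. 119. 187.]
top edge 245
-120 [ 598.9 -119.5  181.7] 185.0
-100 [602.  -99.8 181.4] 186.1
-80 [605.3 -80.6 182.3] 186.6
-60 [608.4 -60.5 182. ] 185.1
-40 [611.6 -39.9 182.7] 187.5
-20 [614.9 -20.1 181.9] 186.4
0 [6.182e+02 2.000e-01 1.817e+02] 185.1
20 [621.4  20.  181.8] 185.6
40 [625.1  40.7 182. ] 185.8
60 [628.5  60.4 182.5] 186.0
80 [631.6  79.9 182.7] 186.5
100 [634.5  98.9 182.3] 186.0
120 [636.3 114.1 182.9] 185.0
```

View pics/crop.png

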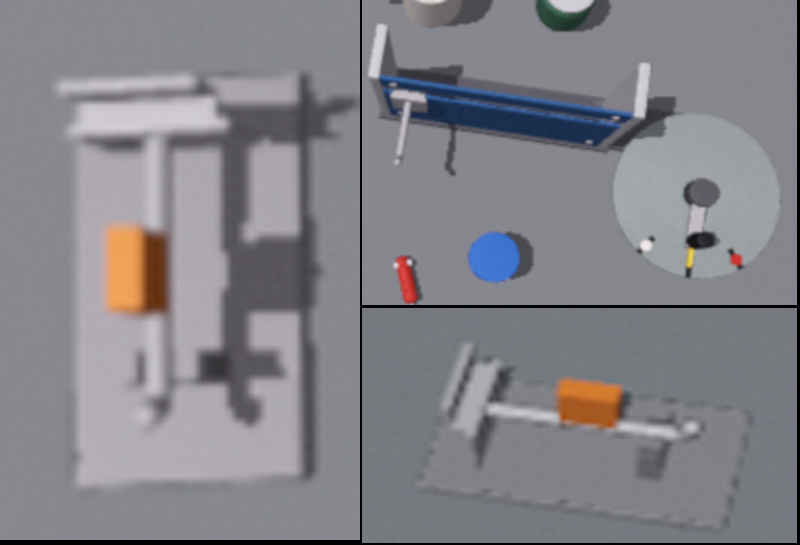

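The crop shows the hook in its rest with the plate at the image top (+x), the arm nearly along the image's vertical, and the tab at crop (125,268). Red stud is at crop (737,259), on the rail's -y side. Next I fit the poses.

```bash
cat >> h.py <<'E'
def axes(yaw,tilt=0,front=0):
    """hook/rail frame yaw, tilt = front raised (rad): rotation of the frame"""
    return R.from_euler('z',yaw)*R.from_euler('y',tilt)
TOOL=R.from_matrix(np.diag([1.,-1,-1]))   # tool in hook frame: x along hook x, z down
def rows(targets,o=None):
    """targets: list of (TCP pos, Rotation) -> move rows (cm, deg) from the measured pose"""
    o=o or env.get_obs(); p=np.array(o['ee_pos']); r=R.from_rotvec(o['ee_rot'])
    for tp,tr in targets:
        print((r.inv().apply(np.array(tp)-p)/10).round(2).tolist(),np.degrees((r.inv()*tr).as_rotvec()).round(1).tolist())
E
python3 - <<'E'
from h import *
out={}
for n in('top','side'):
    t=np.load(n+'.npz');im=t['im'];d=t['d'];v,u=np.mgrid[0:400,0:640]
    P=px2w(n,u,v,d.astype(float)); hsv=cv2.cvtColor(im,cv2.COLOR_BGR2HSV).astype(int);H,S,V=[hsv[...,i] for i in range(3)]
    x,y,z=P[...,0],P[...,1],P[...,2]; ok=d>0
    A=ok&(x>425)&(x<540)&(abs(y-306)<22)&(z>43)&(z<56)&(S<70)&((x<470)|(x>512))
    q=P[A]; k=np.polyfit(q[:,0],q[:,1],1); print(n,'arm',len(q),'yaw',np.arctan(k[0]),'y@490',np.polyval(k,490),'z',q[:,2].max(),'xmin',q[:,0].min())
    T=ok&(x>470)&(x<512)&(y>290)&(y<320)&(H<20)&(S>150)&(V>90)
    q=P[T]; top=q[q[:,2]>88]; print('tab x',np.percentile(q[:,0],[1,50,99]).round(1),'y',np.percentile(q[:,1],[1,99]).round(1),'z',np.percentile(q[:,2],[1,99]).round(1),'topmean',top.mean(0).round(1),len(top))
    q=P[ok&(x>530)&(x<575)&(y>265)&(y<350)&(z>57)&(z<95)]; print('plate/lip y',np.percentile(q[:,1],[1,99]).round(1))
    lip=q[q[:,2]>82]; k=np.polyfit(lip[:,1],lip[:,0],1); print('lip',lip.mean(0).round(1),len(lip),'yaw',-np.arctan(k[0]))
    F=ok&(x>585)&(x<645)&(y>-135)&(y<110)&(z>20)&(z<120)&(H>100)&(H<125)&(S>150)
    q=P[F]; 
    if len(q)>50:
        k=np.polyfit(q[:,1],q[:,0],1); res=q[:,0]-np.polyval(k,q[:,1]); g=abs(res)<4; k=np.polyfit(q[g,1],q[g,0],1)
        print('face',g.sum(),'yaw',-np.arctan(k[0]),'x@0',k[1],'sd',(q[g,0]-np.polyval(k,q[g,1])).std(),'y',q[:,1].min(),q[:,1].max())
    C=P[ok&(x>560)&(x<700)&(abs(y)<175)&(z>178)&(z<190)&(S<70)]
    for s in(1,-1):
        c=C[C[:,1]*s>60]; print('cheek top',len(c),c.mean(0).round(1) if len(c) else '', (c[:,1].min(),c[:,1].max()) if len(c) else '')
    D=P[ok&(np.hypot(x-528,y+248)<125)&(z>52)&(z<59)]; (c,r)=cv2.minEnclosingCircle(D[:,:2].astype(np.float32)); print('disc',c,r)
    K=P[ok&(np.hypot(x-470,y+237)<16)&(z>106)&(z<120)];print('knob top',len(K),K.mean(0).round(1),(K.min(0)+K.max(0))/2)
    Y=P[ok&(np.hypot(x-445,y+234)<25)&(H>20)&(H<35)&(S>150)&(z>60)];print('ptr',len(Y),Y.mean(0).round(1))
    Rr=P[ok&(np.hypot(x-448,y+292)<15)&((H<10)|(H>170))&(S>150)];print('red',len(Rr),Rr.mean(0).round(1))
    print('hub',P[ok&(np.hypot(x-530,y+248)<30)&(z>74)].mean(0).round(1))
E
```

```text
top arm 174 yaw 0.046572817689062795 y@490 306.23844034031 z 55.980976423130365 xmin 442.28473110110156
tab x [478.2 491.2 503.7] y [300.1 310.8] z [67.  93.8] topmean [492.1 305.4  90.9] 60
plate/lip y [281.8 336. ]
lip [559.4 311.3  86.3] 50 yaw 0.02794702622468156
face 924 yaw -0.1595341821261988 x@0 617.9170806964553 sd 0.33584033330151347 y -134.88035468081276 91.30089271927113
cheek top 185 [666.7 121.4 183.7] (np.float64(112.82115196331372), np.float64(130.41307794377119))
cheek top 198 [ 621.9 -155.4  183.3] (np.float64(-164.90780568571188), np.float64(-115.75765516361457))
disc (530.9647827148438, -240.7744598388672) 111.10399627685547
knob top 76 [ 469.7 -238.   112.1] [ 469.78590619 -238.09478549  111.08129903]
ptr 22 [ 452.  -234.    70.3]
red 23 [ 448.3 -292.    57.7]
hub [ 526.2 -250.4   80.3]
side arm 145 yaw 0.03447531221643702 y@490 310.28765131928947 z 55.97880335730519 xmin 437.9710042830556
tab x [476.3 491.1 504.9] y [304.8 316.2] z [54.9 94.2] topmean [490.8 310.2  91.6] 57
plate/lip y [284.6 339.2]
lip [557.3 312.7  86.9] 44 yaw 0.04709921529135681
face 704 yaw -0.16129541409296766 x@0 615.0067211929439 sd 0.7318123870568258 y -134.3414460382281 109.80572349047422
cheek top 107 [664.4 124.5 183.7] (np.float64(112.51244090630081), np.float64(132.49282885017655))
cheek top 83 [ 619.4 -153.8  183.2] (np.float64(-166.40860497541607), np.float64(-142.92014734247903))
disc (528.6862182617188, -238.72666931152344) 113.76089477539062
knob top 33 [ 466.5 -235.4  111.9] [ 466.5804585  -236.20905746  112.16033361]
ptr 10 [ 451.7 -233.4   68.3]
red 7 [ 446.3 -287.9   59.3]
hub [ 522.3 -246.2   80.9]
```

apply_moves(
  targets=[
    [[19.1,-22.4,0],[0,0,0],9.3],
    [[19.1,-22.4,0],[0,0,0],9.3],
    [[19.1,-22.4,0],[0,0,0],9.3],
    [[19.1,-22.4,0],[0,0,0],9.3],
    [[19.1,-22.4,0],[0,0,0],9.3],
    [[19.1,-22.4,0],[0,0,0],9.3],
    [[19.1,-22.4,0],[0,0,0],9.3],
  ],
)

```text
t: 0.8
ee_pos: [332.2, -256.9, 218.4]
ee_rot: [-3.065, -0.681, -0.001]
force: [-1.3, -0.3, 0.5]
opening: 92.9
grasp_force: 0.0
```

apply_moves(
  targets=[
    [[19.1,-22.4,0],[0,0,0],9.3],
    [[19.1,-22.4,0],[0,0,0],9.3],
    [[19.1,-22.4,0],[0,0,0],9.3],
    [[19.1,-22.4,0],[0,0,0],9.3],
    [[19.1,-22.4,0],[0,0,0],9.3],
    [[19.1,-22.4,0],[0,0,0],9.3],
    [[19.1,-22.4,0],[0,0,0],9.3],
  ],
)

```text
t: 1.5
ee_pos: [411.1, 26.7, 218.4]
ee_rot: [-3.065, -0.684, -0.0]
force: [-0.1, 0.0, -0.1]
opening: 92.8
grasp_force: 0.0
```

apply_moves(
  targets=[
    [[19.1,-22.4,0],[0,0,22.5],9.3],
    [[19.1,-22.4,0],[0,0,22.5],9.3],
    [[19.1,-22.4,0],[0,0,22.5],9.3],
    [[19.1,-22.4,0],[0,0,22.5],9.3],
    [[19.1,-22.4,0],[0,0,22.5],9.3],
    [[19.1,-22.4,0],[0,0,22.5],9.3],
    [[19.1,-22.4,0],[0,0,22.5],9.3],
    [[19.1,-22.4,0],[0,0,22.5],9.3],
  ],
)

```text
t: 2.3
ee_pos: [490.3, 306.6, 217.4]
ee_rot: [3.14, 0.066, -0.002]
force: [-0.6, -1.9, -0.0]
opening: 93.3
grasp_force: 0.0
```

apply_moves(
  targets=[
    [[0,0,10],[0,0,0],6],
    [[0,0,10],[0,0,0],6],
    [[0,-0.1,13],[0,0,0],6],
    [[0,-0.1,16],[0,0,0],6],
    [[0,-0.1,16],[0,0,0],6],
    [[0,-0.1,16],[0,0,0],6],
  ],
)

```text
t: 2.9
ee_pos: [490.0, 305.1, 58.9]
ee_rot: [3.14, 0.061, -0.002]
force: [0.5, 0.3, 0.1]
opening: 60.0
grasp_force: 0.0
```

```bash
python3 - <<'E'
from h import *
a,_=look('top','t2.png'); b,_=look('side','s2.png')
o=env.get_obs(); print(o['ee_pos'],o['opening'])
r=R.from_rotvec(o['ee_rot'])
for n in('top','side'): print(n,w2px(n,[o['ee_pos']]).round(1))
A=cv2.resize(a[190:290,170:270],(400,400),interpolation=cv2.INTER_CUBIC);B=cv2.resize(b[240:320,275:355],(400,400),interpolation=cv2.INTER_CUBIC)
cv2.imwrite('pics/c2.png',np.hstack([A,B]))
E
```

```text
[491.70905212 306.61453767  61.1764005 ] 60.027268799176916
top [[214.6 240.5]]
side [[316.8 277.5]]
```

View pics/c2.png

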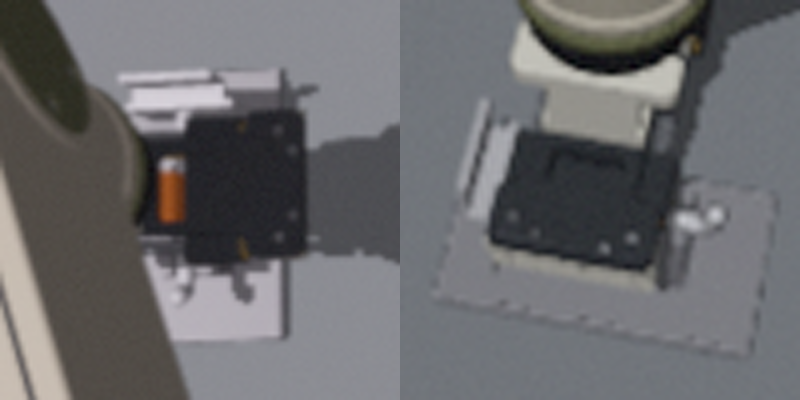

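The gripper body at crop (245,180) straddles the orange tab at crop (172,190), and nothing is touching. I close and lift.

apply_moves(
  targets=[
    [[0,0,0],[0,0,0],0.8],
    [[0,0,0],[0,0,0],0.8],
    [[0,0,0],[0,0,0],0.8],
    [[0,0,0],[0,0,0],0.8],
    [[0,0,0],[0,0,0],0.8],
    [[0,0,0],[0,0,0],0.8],
    [[0,0,0],[0,0,0],0.8],
    [[0,0,0],[0,0,0],0.8],
  ],
  grip_force=45,
)

```text
t: 3.8
ee_pos: [489.8, 306.7, 58.5]
ee_rot: [3.141, 0.063, -0.0]
force: [-0.0, -0.5, 0.4]
opening: 11.5
grasp_force: 45.0
```

```bash
python3 - <<'E'
from h import *
o=env.get_obs(); print(o)
E
```

```text
{'t': 3.8, 'joints': array([4.70648716e-01, 2.04603259e-01, 1.70795344e+00, 2.51887710e-05,
       1.22927749e+00, 2.00130178e+00]), 'dq': array([ 0.00010152,  0.00038339,  0.00016117, -0.00031624,  0.00155667,
        0.00094082]), 'joint_efforts': array([-5.87278814e-02, -5.55125713e+01, -4.49840605e+01, -6.78596785e-02,
       -1.30606829e-01, -1.30157877e-02]), 'ee_pos': array([489.84223614, 306.67893471,  58.53687321]), 'ee_rot': array([ 3.14087629e+00,  6.30377179e-02, -3.57772607e-04]), 'force': array([-0.01645812, -0.46934558,  0.3792362 ]), 'ft_torque': array([ 0.02639518,  0.00218227, -0.03931568]), 'grasp_force': 44.99825835227966, 'opening': 11.466742025461727}
```

apply_moves(
  targets=[
    [[0,0,-2],[0,0,0],0.8],
    [[0,0,-5],[0,0,0],0.8],
    [[0,0,-10],[0,0,0],0.8],
    [[0,0,-16],[0,0,0],0.8],
    [[0,0,-16],[0,0,0],0.8],
    [[0,0,-16],[0,0,0],0.8],
  ],
)

```text
t: 4.4
ee_pos: [491.5, 307.5, 221.7]
ee_rot: [-3.139, -0.063, -0.008]
force: [0.9, 0.0, -2.2]
opening: 11.8
grasp_force: 45.0
```

```bash
cat >> h.py <<'E'
RO=np.array([614.7,-11.2,0]); RY=-0.161; H=np.array([-58,0,0.5]); YH=-20.
def tcp(hx,hz,deg,y=None):
    Q=R.from_euler('z',RY); T=R.from_euler('y',np.radians(deg))
    return RO+Q.apply(np.array([hx,YH if y is None else y,130+hz])+T.apply(H)), Q*T*TOOL
E
python3 - <<'E'
from h import *
o=env.get_obs();print(o['ee_pos'],o['opening'],o['force'])
print(tcp(-90,50,0)[0],tcp(-60,10,38)[0])
rows([tcp(-90,50,0),tcp(-90,30,38),tcp(-60,10,38)],o)
E
```

```text
[491.46679508 307.47324753 221.70984145] 11.807196504792488 [ 0.88880819  0.01033071 -2.21659668]
[465.40790712  -7.21615703 180.5       ] [507.46014697 -14.04567922 176.10237095]
[-3.89, 31.35, 4.03] [-0.2, -0.3, 11.5]
[-2.64, 31.6, 2.47] [3.7, -38.1, 11.2]
[0.29, 32.2, 4.49] [3.7, -38.1, 11.2]
```

apply_moves(
  targets=[
    [[-3.9,31.4,0],[0,0,11.5],0.8],
    [[-3.9,31.4,0],[0,0,11.5],0.8],
    [[-3.9,31.4,0],[0,0,11.5],0.8],
    [[-3.9,31.4,0],[0,0,11.5],0.8],
    [[-3.9,31.4,0],[0,0,11.5],0.8],
    [[-3.9,31.4,0],[0,0,11.5],0.8],
    [[-3.9,31.4,0],[0,0,11.5],0.8],
    [[-3.9,31.4,0],[0,0,11.5],0.8],
  ],
)

```text
t: 5.2
ee_pos: [462.0, -10.9, 215.9]
ee_rot: [3.131, -0.258, -0.006]
force: [0.5, 0.3, -1.5]
opening: 11.6
grasp_force: 45.0
```

```bash
python3 - <<'E'
from h import *
rows([tcp(-90,30,38),tcp(-60,10,38)])
E
```

```text
[1.54, -0.42, 1.97] [-0.0, -37.8, -0.2]
[4.55, -0.44, 3.96] [-0.0, -37.8, -0.2]
```

apply_moves(
  targets=[
    [[1.5,-0.4,2],[0,-9.4,0],0.8],
    [[1.5,-0.4,2],[0,-18.8,0],0.8],
    [[1.5,-0.4,2],[0,-28,0],0.8],
    [[1.5,-0.4,2],[0,-37.8,0],0.8],
    [[1.5,-0.4,2],[0,-37.8,0],0.8],
    [[4.5,-0.4,4],[0,-37.8,0],0.8],
    [[4.5,-0.4,4],[0,-37.8,0],0.8],
    [[4.5,-0.4,4],[0,-37.8,0],0.8],
  ],
)

```text
t: 6.0
ee_pos: [507.5, -10.7, 175.8]
ee_rot: [-2.912, 0.233, 1.006]
force: [0.1, 1.0, -0.3]
opening: 12.0
grasp_force: 45.0
```

```bash
python3 - <<'E'
from h import *
a,_=look('top','t3.png'); b,_=look('side','s3.png')
o=env.get_obs(); print(o['ee_pos'],o['joints'],o['force'])
rows([tcp(-60,10,38)],o)
A=cv2.resize(a[110:260,270:450],(480,400),interpolation=cv2.INTER_CUBIC);B=cv2.resize(b[90:230,245:350],(300,400),interpolation=cv2.INTER_CUBIC)
cv2.imwrite('pics/c3.png',np.hstack([A,B]))
E
```

```text
[508.24659792 -11.02838553 178.87976758] [-0.13417753  0.5740876   1.16029108  0.01765721  2.06673349  1.59936947] [-0.82463346  0.08943211 -0.89211871]
[0.15, 0.31, 0.24] [0.1, -0.2, 0.1]
```

View pics/c3.png

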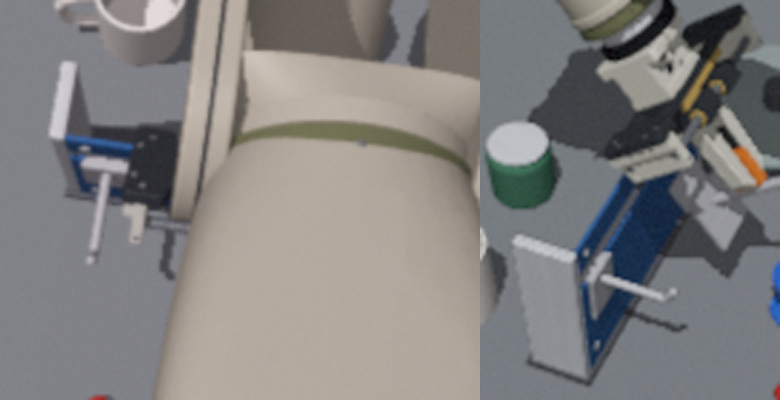

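The side crop shows the hook tilted and held in front of the face, with its plate at about crop (710,200), and the left fixed hook well clear. I check the hook's frame against the depth in the same camera.

```bash
python3 - <<'E'
from h import *
t=np.load('side.npz');im=t['im'];d=t['d'];v,u=np.mgrid[0:400,0:640]
P=px2w('side',u,v,d.astype(float)); hsv=cv2.cvtColor(im,cv2.COLOR_BGR2HSV).astype(int)
o=env.get_obs(); Th=R.from_rotvec(o['ee_rot'])*TOOL.inv(); org=np.array([508,-10.9,178])-Th.apply(H)
L=Th.inv().apply((P-org).reshape(-1,3)).reshape(P.shape)
ok=(d>0)
B=ok&(abs(L[...,1])<40)&(L[...,0]>-10)&(L[...,0]<18)&(L[...,2]>-58)&(L[...,2]<38)&(hsv[...,1]<80)
q=L[B];print(len(q))
pl=q[(q[:,2]<-16)&(abs(q[:,0]+4)<5)];print('plate front',len(pl),np.median(pl,0),pl.min(0),pl.max(0)); print(np.polyfit(pl[:,2],pl[:,0],1),np.polyfit(pl[:,1],pl[:,0],1))
lp=q[q[:,2]>8];print('lip',len(lp),np.median(lp,0),lp.min(0),lp.max(0))
T=ok&(abs(L[...,1])<20)&(abs(L[...,0]+57)<30)&(L[...,2]>-10)&(L[...,2]<45)&(hsv[...,0]<20)&(hsv[...,1]>150)
w=L[T];print('tab',len(w),w.min(0),w.max(0))
Q=R.from_euler('z',RY); G=Q.inv().apply((P-RO).reshape(-1,3)).reshape(P.shape)
F=ok&(abs(G[...,1])<130)&(abs(G[...,0])<10)&(hsv[...,0]>100)&(hsv[...,0]<125)&(hsv[...,1]>150)&(G[...,2]>20)
f=G[F];lo=f[(f[:,2]<120)];print('face x',np.median(lo[:,0]),len(lo))
for a in range(20,90,14):
    g=f[abs(f[:,1]-a)<7]; z=np.sort(g[:,2]); z=z[(z>100)]; i=np.argmax(np.diff(z)); print(a,'gap',z[i].round(1),z[i+1].round(1))
print('tab org px',w2px('side',[org]))
E
```

```text
415
plate front 162 [ -3.88468824   7.08455319 -35.97320478] [ -8.03075703 -30.20749164 -52.71291273] [  0.52202969  33.68511822 -16.13861729]
[ 0.01843684 -3.14174396] [-0.01708713 -3.6917949 ]
lip 97 [ 8.16031673  6.19341602 18.08943677] [  4.90374202 -24.21943938   8.21188114] [12.35898914 28.05822747 29.20423667]
tab 46 [-74.64697557  -2.69968957  -4.7132635 ] [-63.41063409   9.41095272  35.34178987]
face x -1.4768595634734583 534
20 gap 131.8 167.2
34 gap 131.1 165.3
48 gap 131.0 159.0
62 gap 130.8 159.5
76 gap 130.9 160.1
tab org px [[323.51660567 155.96065025]]
```

```bash
sed -i 's/RO=np.array.*; RY/RO=np.array([613.2,-11.0,0.7]); RY/' h.py; python3 - <<'E'
from h import *
o=env.get_obs(); print(o['ee_pos'],o['force'])
rows([tcp(-35,-8,38),tcp(-26,-4,38),tcp(-18,4,38),tcp(-11,11.5,38)],o)
E
```

```text
[508.24659792 -11.02838553 178.87976758] [-0.82463346  0.08943211 -0.89211871]
[3.06, 0.32, 0.17] [0.1, -0.2, 0.1]
[3.53, 0.32, -0.7] [0.1, -0.2, 0.1]
[3.67, 0.32, -1.83] [0.1, -0.2, 0.1]
[3.76, 0.32, -2.85] [0.1, -0.2, 0.1]
```

Single readings are noisy by about a millimetre, so I integrate the commanded pose and compare it with the readings.

```bash
cat >> h.py <<'E'
import json
def cmd(moves=None):
    """commanded pose: start pose plus the last row of every call so far"""
    c=json.load(open('cmd.json'))
    p,r=np.array(c[0]),R.from_rotvec(c[1])
    for s,a in moves or []:
        p=p+r.apply(np.array(s)*10.); r=r*R.from_rotvec(np.radians(a))
    json.dump([p.tolist(),r.as_rotvec().tolist()],open('cmd.json','w')); return p,r
def crows(targets):
    p,r=cmd()
    for tp,tr in targets:
        print((r.inv().apply(np.array(tp)-p)/10).round(2).tolist(),np.degrees((r.inv()*tr).as_rotvec()).round(1).tolist())
E
python3 - <<'E'
from h import *
h0=1.2234*0; 
json.dump([[251.668,-544.673,218.635],[-3.06673,-0.674143,0.0]],open('cmd.json','w'))
z=[0,0,0]
M=[([19.1,-22.4,0],z),([19.1,-22.4,0],z),([19.1,-22.4,0],[0,0,22.5]),([0,-.1,16],z),([0,0,-16],z),([-3.9,31.4,0],[0,0,11.5]),([1.5*3,-.4,4],[0,-37.8,0])]
meas=[[332.2,-256.9,218.4],[411.1,26.7,218.4],[490.3,306.6,217.4],[489.9,306,59.5],[491.5,307.5,221.7],[462,-10.9,215.9],[508,-10.9,177.3]]
for m,q in zip(M,meas): p,r=cmd([m]); print(p.round(1),(np.array(q)-p).round(1),r.as_rotvec().round(3))
crows([tcp(-35,-8,38),tcp(-26,-4,38),tcp(-18,4,38),tcp(-11,11.5,38)])
E
```

```text
[ 331.1 -261.2  219.1] [ 1.1  4.3 -0.7] [-3.067 -0.674  0.   ]
[410.6  22.2 219.5] [ 0.5  4.5 -1.1] [-3.067 -0.674  0.   ]
[490.  305.7 219.9] [ 0.3  0.9 -2.5] [-3.139e+00 -6.300e-02  1.000e-03]
[489.9 306.9  59.9] [-0.  -0.9 -0.4] [-3.139e+00 -6.300e-02  1.000e-03]
[490.  306.7 219.9] [1.5 0.8 1.8] [-3.139e+00 -6.300e-02  1.000e-03]
[463.6  -8.6 219.4] [-1.6 -2.3 -3.5] [-3.13e+00  2.52e-01  1.00e-03]
[508.6 -11.8 179.4] [-0.6  0.9 -2.1] [-2.913  0.234  0.998]
[3.05, 0.25, 0.23] [-0.1, -0.2, 0.1]
[3.52, 0.25, -0.63] [-0.1, -0.2, 0.1]
[3.66, 0.25, -1.76] [-0.1, -0.2, 0.1]
[3.75, 0.25, -2.78] [-0.1, -0.2, 0.1]
```

apply_moves(
  targets=[
    [[1.5,0.2,0.1],[0,0,0],0.8],
    [[3.0,0.2,0.2],[0,0,0],0.8],
    [[3.0,0.2,0.2],[0,0,0],0.8],
    [[3.0,0.2,0.2],[0,0,0],0.8],
    [[3.0,0.2,0.2],[0,0,0],0.8],
  ],
)

```text
t: 6.6
ee_pos: [530.4, -17.2, 160.1]
ee_rot: [-2.916, 0.234, 0.995]
force: [0.7, -0.7, -1.8]
opening: 12.1
grasp_force: 45.0
```

```bash
cat > chk.py <<'E'
from h import *
def chk(hx,hz,deg,n='side'):
    """hook's believed pose vs depth, in rail frame"""
    im,d=look(n,'chk.png');v,u=np.mgrid[0:400,0:640]
    P=px2w(n,u,v,d.astype(float)); hsv=cv2.cvtColor(im,cv2.COLOR_BGR2HSV).astype(int); ok=d>0
    Q=R.from_euler('z',RY); G=Q.inv().apply((P-RO).reshape(-1,3)).reshape(P.shape)
    T=R.from_euler('y',np.radians(deg)); L=T.inv().apply((G-[hx,YH,130+hz]).reshape(-1,3)).reshape(P.shape)
    B=ok&(abs(L[...,1])<40)&(L[...,0]>-10)&(L[...,0]<18)&(L[...,2]>-58)&(L[...,2]<38)&(hsv[...,1]<80)
    q=L[B]; pl=q[(q[:,2]<-16)&(abs(q[:,0]+4)<5)]; lp=q[(q[:,2]>8)]
    print('plate n',len(pl),'med',np.median(pl,0).round(2),'slope deg',np.degrees(np.arctan(np.polyfit(pl[:,2],pl[:,0],1)[0])).round(1),'zmin',np.percentile(pl[:,2],2).round(1),'y',np.percentile(pl[:,1],[2,98]).round(1))
    if len(lp): print('lip',len(lp),np.median(lp,0).round(1),'zmax',np.percentile(lp[:,2],98).round(1))
    F=ok&(abs(G[...,1])<130)&(abs(G[...,0])<10)&(hsv[...,0]>100)&(hsv[...,0]<125)&(hsv[...,1]>150)&(G[...,2]>20)&(G[...,2]<120)
    print('face',np.median(G[F],0).round(2))
E
python3 - <<'E'
from chk import *
z=[0,0,0]; cmd([([3.0,.2,.2],z)])
o=env.get_obs(); print(o['ee_pos'],cmd()[0],o['force'])
chk(-35,-8,38)
crows([tcp(-26,-4,38),tcp(-18,4,38),tcp(-11,11.5,38)])
E
```

```text
[530.41509421 -17.22705311 160.13168092] [530.49474048 -17.35337987 159.41393093] [ 0.71733294 -0.68722235 -1.8295962 ]
plate n 151 med [ -4.87   7.69 -35.21] slope deg -1.7 zmin -50.4 y [-26.6  32.2]
lip 101 [ 7.   6.1 19.5] zmax 29.7
face [5.000e-02 2.812e+01 6.052e+01]
[0.52, 0.05, -0.83] [-0.1, -0.2, 0.1]
[0.66, 0.05, -1.96] [-0.1, -0.2, 0.1]
[0.75, 0.05, -2.98] [-0.1, -0.2, 0.1]
```

apply_moves(
  targets=[
    [[0.3,0,-0.4],[0,0,0],0.8],
    [[0.6,0,-0.8],[0,0,0],0.8],
    [[0.67,0,-1.4],[0,0,0],0.8],
    [[0.72,0,-1.9],[0,0,0],0.8],
    [[0.72,0,-1.9],[0,0,0],0.8],
  ],
)

```text
t: 7.15
ee_pos: [548.4, -20.4, 169.9]
ee_rot: [-2.915, 0.235, 0.996]
force: [-0.3, 0.9, -0.6]
opening: 11.7
grasp_force: 45.0
```

```bash
sed -i 's/H=np.array(\[-58,0,0.5\])/H=np.array([-57.2,0,0.5])/' h.py; python3 - <<'E'
from chk import *
z=[0,0,0]; cmd([([.72,0,-1.9],z)])
o=env.get_obs(); print(o['ee_pos'],cmd()[0],o['force'],o['ft_torque'])
chk(-18,4,38)
crows([tcp(-11,11.5,38),tcp(-8,10,28),tcp(-5,7,16),tcp(-3,5,4),tcp(-3,1,2)])
E
```

```text
[548.44977408 -20.39985143 169.93907207] [547.60962773 -20.14307966 170.00346396] [-0.31048509  0.87713967 -0.55049348] [-4.21196257e-02 -4.33981722e-01 -2.31363555e-04]
plate n 157 med [ -2.66   8.84 -35.58] slope deg -0.0 zmin -50.3 y [-26.1  32.2]
lip 80 [ 8.8  4.8 16.8] zmax 29.4
face [ 0.09 31.7  60.04]
[0.11, 0.05, -1.08] [-0.1, -0.2, 0.1]
[0.52, 0.05, -0.15] [-0.1, 9.8, 0.1]
[1.26, 0.05, 1.06] [-0.1, 21.8, 0.1]
[2.09, 0.05, 2.16] [-0.1, 33.8, 0.1]
[2.44, 0.05, 2.64] [-0.1, 35.8, 0.0]
```

apply_moves(
  targets=[
    [[0.04,0,-0.5],[0,0,0],0.8],
    [[0.07,0,-1.05],[0,0,0],0.8],
    [[0.07,0,-1.05],[0,0,0],0.8],
    [[0.07,0,-1.05],[0,0,0],0.8],
  ],
)

```text
t: 7.6
ee_pos: [554.7, -21.4, 177.3]
ee_rot: [-2.915, 0.235, 0.997]
force: [-1.1, -0.3, -1.1]
opening: 12.0
grasp_force: 45.0
```

```bash
python3 - <<'E'
from chk import *
z=[0,0,0]; cmd([([.07,0,-1.05],z)])
o=env.get_obs(); print(o['ee_pos'],cmd()[0],o['force'],o['ft_torque'])
chk(-11,11.5,38)
crows([tcp(-11,11.5,38),tcp(-8,10,28),tcp(-5,7,16),tcp(-3,5,4),tcp(-3,1,2)])
E
```

```text
[554.72582982 -21.37120989 177.26172114] [554.51104578 -21.27355099 177.86682606] [-1.07313481 -0.32326259 -1.09365273] [ 0.02044992 -0.31877047 -0.01998856]
plate n 163 med [ -2.86   7.55 -35.42] slope deg -1.0 zmin -51.4 y [-26.8  31.7]
lip 30 [ 7.9  3.3 11.1] zmax 21.7
face [1.000e-02 3.236e+01 5.969e+01]
[0.04, 0.05, -0.03] [-0.1, -0.2, 0.1]
[0.45, 0.05, 0.9] [-0.1, 9.8, 0.1]
[1.19, 0.05, 2.11] [-0.1, 21.8, 0.1]
[2.02, 0.05, 3.21] [-0.1, 33.8, 0.1]
[2.37, 0.05, 3.69] [-0.1, 35.8, 0.0]
```

apply_moves(
  targets=[
    [[0.2,0,0.45],[0,5,0],0.8],
    [[0.42,0,0.9],[0,10,0],0.8],
    [[0.78,0,1.5],[0,16,0],0.8],
    [[1.15,0,2.1],[0,22,0],0.8],
    [[1.15,0,2.1],[0,22,0],0.8],
  ],
)

```text
t: 8.15
ee_pos: [547.5, -20.0, 152.7]
ee_rot: [-3.08, 0.247, 0.43]
force: [-0.9, -0.4, -1.0]
opening: 12.0
grasp_force: 45.0
```

```bash
python3 - <<'E'
from chk import *
cmd([([1.15,0,2.1],[0,22,0])])
o=env.get_obs(); print(o['ee_pos'],cmd()[0],o['force'],o['ft_torque'])
chk(-5,7,16)
crows([tcp(-5,7,16),tcp(-3,5,4),tcp(-3,2,2),tcp(-3,0,1)])
E
```

```text
[547.48187682 -19.96392092 152.67397008] [550.767181   -20.63036619 154.22745657] [-0.90240922 -0.40138818 -0.96949384] [-0.01601005 -0.10437842 -0.02636447]
plate n 110 med [ -6.62  11.24 -35.6 ] slope deg -1.0 zmin -53.1 y [-26.4  31.9]
lip 9 [-1.1 28.3 20.4] zmax 33.0
face [5.000e-02 3.883e+01 6.069e+01]
[0.03, 0.05, 0.02] [-0.1, -0.2, 0.0]
[0.39, 0.05, 1.35] [-0.1, 11.8, 0.0]
[0.51, 0.05, 1.83] [-0.1, 13.8, 0.0]
[0.59, 0.05, 2.12] [-0.1, 14.8, 0.0]
```

apply_moves(
  targets=[
    [[0,0,0],[0,0,0],0.8],
    [[0,0,0],[0,0,0],0.8],
  ],
)

```text
t: 8.4
ee_pos: [552.0, -21.0, 154.0]
ee_rot: [-3.08, 0.248, 0.428]
force: [-0.3, -0.3, -1.0]
opening: 11.9
grasp_force: 45.0
```

```bash
python3 - <<'E'
from chk import *
o=env.get_obs(); print(o['ee_pos'],cmd()[0],o['force'],o['ft_torque'])
chk(-5,7,16)
rows([tcp(-5,7,16),tcp(-3,5,4),tcp(-3,2,2),tcp(-3,0,1)])
E
```

```text
[551.95716849 -21.01201545 153.97210593] [550.767181   -20.63036619 154.22745657] [-0.26072427 -0.32634703 -0.96402804] [-0.01934693 -0.130492   -0.01588374]
plate n 107 med [ -2.35   8.57 -34.74] slope deg -1.3 zmin -50.7 y [-25.7  31.4]
lip 9 [-0.4 28.5 20. ] zmax 33.0
face [-2.000e-02  3.867e+01  5.626e+01]
[-0.1, 0.03, 0.0] [0.0, -0.2, 0.0]
[0.26, 0.03, 1.33] [0.0, 11.8, 0.0]
[0.38, 0.03, 1.82] [0.0, 13.8, 0.0]
[0.46, 0.03, 2.11] [-0.0, 14.8, 0.0]
```

apply_moves(
  targets=[
    [[0.1,0,0.4],[0,4,0],0.8],
    [[0.2,0,0.9],[0,8,0],0.8],
    [[0.32,0,1.35],[0,12,0],0.8],
    [[0.32,0,1.35],[0,12,0],0.8],
    [[0.32,0,1.35],[0,12,0],0.8],
  ],
)

```text
t: 8.95
ee_pos: [550.4, -20.7, 140.0]
ee_rot: [-3.124, 0.252, 0.107]
force: [-1.1, 0.0, -0.7]
opening: 11.8
grasp_force: 45.0
```

```bash
python3 - <<'E'
from chk import *
cmd([([.32,0,1.35],[0,12,0])])
o=env.get_obs(); print(o['ee_pos'],cmd()[0],o['force'],o['ft_torque'])
chk(-3,5,4)
crows([tcp(-3,5,4),tcp(-3,2,2),tcp(-3,0,0),tcp(-1,0,0)])
E
```

```text
[550.42097178 -20.69654595 140.03352394] [550.17329703 -20.51271876 140.36659581] [-1.0893834   0.03495985 -0.68225519] [ 0.04100062 -0.01139916 -0.02415109]
plate n 75 med [ -3.73  14.58 -35.7 ] slope deg -0.3 zmin -50.5 y [-18.9  31.9]
lip 4 [ 2.2 33.2 19.2] zmax 25.5
face [ 0.08 35.11 50.22]
[0.07, 0.05, 0.01] [-0.1, -0.2, 0.0]
[0.09, 0.05, 0.51] [-0.1, 1.8, 0.0]
[0.11, 0.05, 0.91] [-0.1, 3.8, 0.0]
[0.31, 0.05, 0.9] [-0.1, 3.8, 0.0]
```

apply_moves(
  targets=[
    [[0.05,0,0.3],[0,2,0],0.8],
    [[0.1,0,0.6],[0,4,0],0.8],
    [[0.15,0,0.8],[0,4,0],0.8],
    [[0.2,0,0.9],[0,4,0],0.8],
    [[0.2,0,0.9],[0,4,0],0.8],
  ],
)

```text
t: 9.5
ee_pos: [552.0, -21.0, 130.5]
ee_rot: [3.131, -0.252, 0.004]
force: [0.2, 0.9, -2.1]
opening: 12.0
grasp_force: 45.0
```

```bash
python3 - <<'E'
from chk import *
cmd([([.2,0,.9],[0,4,0])])
o=env.get_obs(); print(o['ee_pos'],cmd()[0],o['force'],o['ft_torque'])
chk(-2,0,0)
crows([tcp(-3,0,0),tcp(-1,0,0)])
E
```

```text
[551.99637617 -21.00695647 130.54164265] [551.55121073 -20.72192032 131.2530022 ] [ 0.20565207  0.86080157 -2.05236986] [ 0.05149486  0.04961995 -0.01152987]
plate n 64 med [ -3.1   13.32 -33.78] slope deg 0.9 zmin -49.3 y [-14.4  33. ]
lip 4 [ 2.1 36.7 27.7] zmax 35.3
face [4.000e-02 3.693e+01 5.113e+01]
[-0.09, 0.05, 0.0] [-0.1, -0.2, 0.0]
[0.11, 0.05, 0.01] [-0.1, -0.2, 0.0]
```

apply_moves(
  targets=[
    [[0,0,0.1],[0,0,0],0.8],
    [[0.1,0,0.15],[0,0,0],0.8],
    [[0.1,0,0.15],[0,0,0],0.8],
    [[0.1,0,0.15],[0,0,0],0.8],
  ],
)

```text
t: 9.95
ee_pos: [553.1, -21.1, 130.1]
ee_rot: [3.131, -0.252, 0.007]
force: [-2.3, -0.6, 4.7]
opening: 11.9
grasp_force: 45.0
```

```bash
python3 - <<'E'
from chk import *
cmd([([.1,0,.15],[0,0,0])])
o=env.get_obs(); print(o['ee_pos'],cmd()[0],o['force'],o['ft_torque'])
chk(-1,0,0)
E
```

```text
[553.08317984 -21.07615972 130.11899144] [552.54297039 -20.88031482 129.755897  ] [-2.29379314 -0.59713424  4.73165262] [ 0.01761094  0.29234783 -0.01838251]
plate n 69 med [ -2.8   15.59 -36.24] slope deg -0.8 zmin -51.7 y [-17.3  35.5]
lip 1 [ 1.3 36.4 23.2] zmax 23.2
face [ 0.14 35.72 51.09]
```

Contact shows the hook seated on the groove edge (+4.7 N up) and against the face (-2.3 N). Releasing and withdrawing upward.

apply_moves(
  targets=[
    [[0,0,0],[0,0,0],4],
    [[0,0,0],[0,0,0],4],
    [[0,0,0],[0,0,0],4],
    [[0,0,0],[0,0,0],4],
    [[0,0,-3],[0,0,0],4],
    [[0,0,-8],[0,0,0],4],
    [[0,0,-12],[0,0,0],4],
    [[0,0,-12],[0,0,0],4],
  ],
)

```text
t: 10.8
ee_pos: [555.5, -21.4, 256.7]
ee_rot: [3.131, -0.252, 0.024]
force: [0.6, -0.1, 0.3]
opening: 40.0
grasp_force: 0.0
```

apply_moves(
  targets=[
    [[-8,0,0],[0,0,0],4],
    [[-8,0,0],[0,0,0],4],
    [[-8,22,0],[0,0,0],4],
    [[-8,22,0],[0,0,0],4],
    [[-8,22,0],[0,0,0],4],
    [[-8,22,0],[0,0,0],4],
    [[-8,22,0],[0,0,0],4],
    [[-8,22,0],[0,0,0],4],
  ],
)

```text
t: 11.6
ee_pos: [436.9, -227.8, 247.8]
ee_rot: [3.131, -0.258, 0.003]
force: [1.3, 0.5, -0.0]
opening: 39.6
grasp_force: 0.0
```

```bash
python3 - <<'E'
from chk import *
cmd([([-8,22,-12],[0,0,0])])
o=env.get_obs(); print(o['ee_pos'],cmd()[0],o['force'],o['joints'])
chk(-1,0,-3)
a,_=look('top','t5.png'); b=cv2.imread('pics/chk.png')
A=cv2.resize(a[120:280,280:500],(480,350),interpolation=cv2.INTER_CUBIC);B=cv2.resize(b[90:230,240:360],(300,350),interpolation=cv2.INTER_CUBIC)
cv2.imwrite('pics/c5.png',np.hstack([A,B]))
E
```

```text
[ 436.88387277 -227.81876558  247.78432716] [ 438.01188709 -225.3758095   249.18882216] [ 1.28322426  0.53827248 -0.0145391 ] [-5.85366152e-01 -1.76337550e-01  1.73744598e+00  7.71423998e-04
  1.57837395e+00  1.15011869e+00]
plate n 79 med [ -4.65  15.65 -33.18] slope deg 3.2 zmin -50.8 y [-25.6  36.5]
lip 10 [ 2.3 -6.  25.1] zmax 27.5
face [5.000e-02 1.533e+01 6.024e+01]
```

View pics/c5.png

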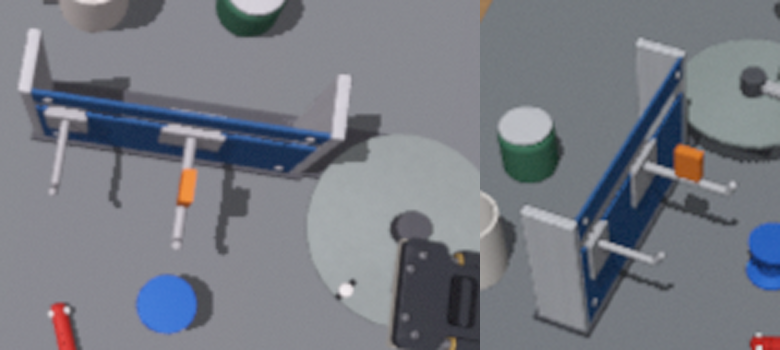

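The top crop shows the hook hung at (190,180), flat and square on the face, with the free rail around it; the fitted tilt is about 0°. Now the lever.

```bash
cat >> h.py <<'E'
PV=np.array([524.0,-249.0,0])
def lev(a,z): # TCP at the knob for lever angle a
    h=RY+a; return PV+[-58*np.cos(h),-58*np.sin(h),z], R.from_euler('z',h)*TOOL
E
python3 - <<'E'
from h import *
print(lev(-.06,78)[0],lev(.65,78)[0])
crows([lev(-.06,130),lev(-.06,78)])
E
```

```text
[ 467.41063356 -236.28608615   78.        ] [ 472.79742349 -276.24511257   78.        ]
[3.04, 0.62, 11.93] [-0.1, -0.2, 3.5]
[3.03, 0.63, 17.13] [-0.1, -0.2, 3.5]
```

apply_moves(
  targets=[
    [[3,0.6,5],[0,0,3.5],6],
    [[3,0.6,9],[0,0,3.5],6],
    [[3,0.6,9],[0,0,3.5],6],
    [[3,0.6,9],[0,0,3.5],6],
    [[3,0.6,13],[0,0,3.5],6],
    [[3,0.6,17.1],[0,0,3.5],6],
    [[3,0.6,17.1],[0,0,3.5],6],
  ],
)

```text
t: 12.4
ee_pos: [465.2, -234.2, 75.5]
ee_rot: [-3.12, 0.346, 0.002]
force: [-0.8, 0.7, -0.8]
opening: 60.2
grasp_force: 0.0
```

apply_moves(
  targets=[
    [[0,0,0],[0,0,0],1.5],
    [[0,0,0],[0,0,0],1.5],
    [[0,0,0],[0,0,0],1.5],
    [[0,0,0],[0,0,0],1.5],
    [[0,0,0],[0,0,0],1.5],
    [[0,0,0],[0,0,0],1.5],
  ],
  grip_force=20,
)

```text
t: 13.0
ee_pos: [467.5, -236.7, 78.6]
ee_rot: [3.121, -0.348, 0.007]
force: [-1.0, -0.2, 4.6]
opening: 19.7
grasp_force: 20.0
```

```bash
python3 - <<'E'
from h import *
cmd([([3,.6,17.1],[0,0,3.5])])
o=env.get_obs(); print(o['ee_pos'],cmd()[0],o['force'],o['ee_rot'])
crows([lev(a,78) for a in np.linspace(-.06,.65,7)[1:]])
E
```

```text
[ 467.53943753 -236.73913771   78.64078631] [ 467.19473079 -235.91889474   78.26718811] [-1.02749871 -0.21126841  4.6448192 ] [ 3.12108001 -0.34752085  0.00691775]
[0.07, 0.72, 0.03] [-0.1, -0.2, -6.8]
[0.19, 1.39, 0.02] [-0.1, -0.2, -13.6]
[0.39, 2.05, 0.02] [-0.1, -0.2, -20.4]
[0.67, 2.67, 0.02] [-0.1, -0.2, -27.2]
[1.02, 3.27, 0.02] [-0.0, -0.2, -33.9]
[1.43, 3.81, 0.02] [-0.0, -0.2, -40.7]
```

apply_moves(
  targets=[
    [[0.07,0.72,0],[0,0,-6.8],1.5],
    [[0.19,1.39,0],[0,0,-13.6],1.5],
    [[0.39,2.05,0],[0,0,-20.4],1.5],
    [[0.67,2.67,0],[0,0,-27.2],1.5],
    [[1.02,3.27,0],[0,0,-33.9],1.5],
    [[1.43,3.81,0],[0,0,-40.7],1.5],
    [[1.43,3.81,0],[0,0,-40.7],1.5],
    [[1.43,3.81,0],[0,0,-40.7],1.5],
  ],
)

```text
t: 13.8
ee_pos: [471.9, -278.2, 78.7]
ee_rot: [3.045, 0.758, 0.002]
force: [-7.0, -6.0, 7.5]
opening: 20.0
grasp_force: 20.0
```

```bash
python3 - <<'E'
from h import *
cmd([([1.43,3.81,0],[0,0,-40.7])])
o=env.get_obs(); print(o['ee_pos'],cmd()[0],o['force'],o['ee_rot'],lev(.65,78)[0])
b,_=look('side','s6.png'); a,_=look('top','t6.png')
A=cv2.resize(a[180:280,410:520],(440,400),interpolation=cv2.INTER_CUBIC);B=cv2.resize(b[90:170,310:390],(350,350),interpolation=cv2.INTER_CUBIC)
M=np.zeros((400,790,3),np.uint8);M[:,:440]=A;M[:350,440:]=B;cv2.imwrite('pics/c6.png',M)
E
```

```text
[ 471.89384137 -278.24200318   78.67806449] [ 472.76562307 -276.23098403   78.24235418] [-7.01075501 -6.02338364  7.5405862 ] [3.04547465e+00 7.58309017e-01 1.85136634e-03] [ 472.79742349 -276.24511257   78.        ]
```

View pics/c6.png

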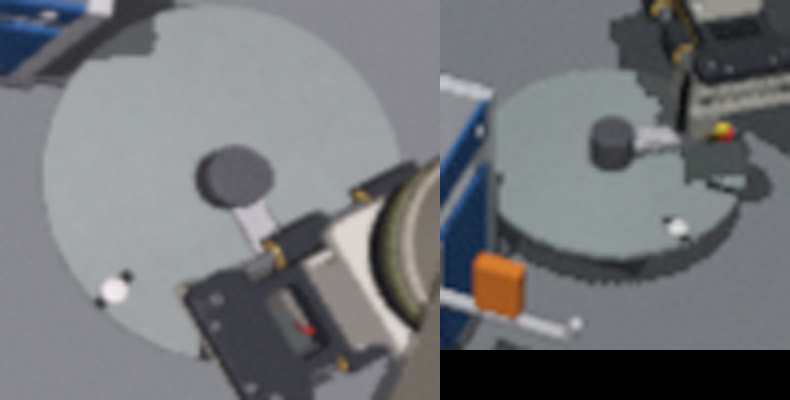

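The side crop shows the yellow pointer directly over the red stud at (723,132). I release, rise and check.

apply_moves(
  targets=[
    [[0,0,0],[0,0,0],5],
    [[0,0,0],[0,0,0],5],
    [[0,0,0],[0,0,0],5],
    [[0,0,-3],[0,0,0],5],
    [[0,0,-8],[0,0,0],5],
    [[0,0,-15],[0,0,0],5],
    [[0,0,-15],[0,0,0],5],
    [[0,0,-15],[0,0,0],5],
  ],
)

```text
t: 14.7
ee_pos: [474.4, -277.5, 232.9]
ee_rot: [3.041, 0.759, 0.013]
force: [-0.0, 0.3, -0.1]
opening: 50.0
grasp_force: 0.0
```

apply_moves(
  targets=[
    [[-10,12,0],[0,0,0],5],
    [[-10,12,0],[0,0,0],5],
    [[-10,12,0],[0,0,0],5],
    [[-10,12,0],[0,0,0],5],
    [[-10,12,0],[0,0,0],5],
  ],
)

```text
t: 15.2
ee_pos: [439.2, -429.8, 225.5]
ee_rot: [-3.047, -0.756, -0.003]
force: [-0.4, 0.1, -0.2]
opening: 49.8
grasp_force: 0.0
```

```bash
python3 - <<'E'
from chk import *
cmd([([-10,12,-15],[0,0,0])])
o=env.get_obs(); print(o['ee_pos'],o['force'])
chk(-1,0,0)
a,_=look('top','t7.png'); b=cv2.imread('pics/chk.png')
for n in('side','top'):
    t=np.load(n+'.npz');d=t['d'];v,u=np.mgrid[0:400,0:640];P=px2w(n,u,v,d.astype(float));hsv=cv2.cvtColor(t['im'],cv2.COLOR_BGR2HSV).astype(int);Hh,S=hsv[...,0],hsv[...,1]
    near=(d>0)&(np.hypot(P[...,0]-448,P[...,1]+290)<35)&(S>130)&(P[...,2]>50)&(P[...,2]<90)
    for nm,m in(('yel',(Hh>18)&(Hh<38)),('red',(Hh<10)|(Hh>170))):
        q=P[near&m]; print(n,nm,len(q),q.mean(0).round(1) if len(q) else '')
    k=P[(d>0)&(np.hypot(P[...,0]-472,P[...,1]+277)<25)&(P[...,2]>104)&(P[...,2]<120)]
    hub=P[(d>0)&(np.hypot(P[...,0]-524,P[...,1]+249)<25)&(P[...,2]>76)&(P[...,2]<90)]
    if len(k): print('knob',k.mean(0).round(1),'hub',hub.mean(0).round(1),'angle',np.arctan2(*(hub-0).mean(0)[[1,0]]-k.mean(0)[[1,0]])-RY)
A=cv2.resize(a[210:280,440:520],(400,350),interpolation=cv2.INTER_CUBIC);B=cv2.resize(b[90:210,270:390],(350,350),interpolation=cv2.INTER_CUBIC)
cv2.imwrite('pics/c7.png',np.hstack([A,B]))
E
```

```text
[ 439.16073913 -429.77406065  225.49898592] [-0.43222353  0.050175   -0.20861233]
plate n 76 med [ -2.71  12.4  -34.06] slope deg 0.6 zmin -51.3 y [-27.7  35.7]
lip 11 [ 1.1 -6.6 25.2] zmax 26.7
face [ 0.07 16.7  60.3 ]
side yel 14 [ 455.1 -282.2   66.4]
side red 4 [ 444.4 -287.5   59.4]
knob [ 471.2 -271.8  111.8] hub [ 522.9 -248.3   81.2] angle 0.5869481969325773
top yel 29 [ 456.4 -283.9   69.4]
top red 7 [ 444.4 -292.9   57.5]
knob [ 474.2 -275.1  111.3] hub [ 526.4 -250.5   80.2] angle 0.6015610422313419
```

View pics/c7.png

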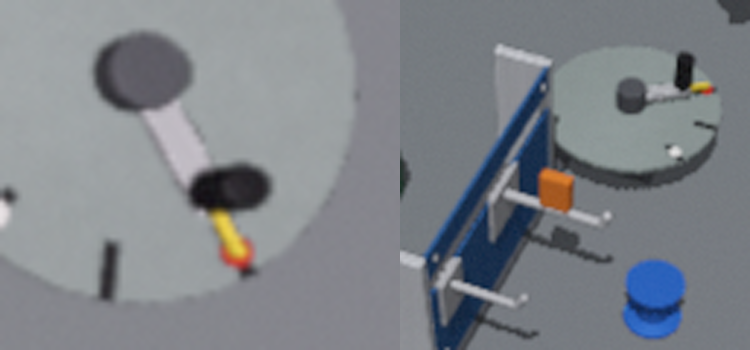

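The pointer sits over the red stud at crop (235,250), but the fit gives about 0.61 rad, 0.04 short. I regrip a little further round to centre it.

```bash
python3 - <<'E'
from h import *
print(cmd()[0])
crows([lev(.69,225),lev(.69,78)])
E
```

```text
[ 440.33186906 -429.2857518   227.98309567]
[10.05, -11.76, 0.32] [0.0, -0.2, -2.3]
[10.01, -11.77, 15.02] [0.0, -0.2, -2.3]
```

apply_moves(
  targets=[
    [[10,-11.8,0],[0,0,-2.3],6],
    [[10,-11.8,0],[0,0,-2.3],6],
    [[10,-11.8,0],[0,0,-2.3],6],
    [[10,-11.8,0],[0,0,-2.3],6],
    [[10,-11.8,6],[0,0,-2.3],6],
    [[10,-11.8,11],[0,0,-2.3],6],
    [[10,-11.8,15],[0,0,-2.3],6],
    [[10,-11.8,15],[0,0,-2.3],6],
  ],
)

```text
t: 16.1
ee_pos: [468.7, -273.3, 70.1]
ee_rot: [-3.023, -0.821, 0.009]
force: [-0.4, 2.0, -0.5]
opening: 59.7
grasp_force: 0.0
```

apply_moves(
  targets=[
    [[0,0,0],[0,0,0],1.5],
    [[0,0,0],[0,0,0],1.5],
    [[0,0,0],[0,0,0],1.5],
    [[0,0,0],[0,0,0],1.5],
    [[0,0,0],[0,0,0],1.5],
    [[0,0,0],[0,0,0],1.5],
    [[0,0,0],[0,0,0],1.5],
  ],
  grip_force=15,
)

```text
t: 16.8
ee_pos: [474.1, -278.5, 78.8]
ee_rot: [3.03, 0.82, 0.006]
force: [-0.8, 1.4, 5.4]
opening: 19.6
grasp_force: 15.0
```

apply_moves(
  targets=[
    [[0,0,0],[0,0,0],5],
    [[0,0,0],[0,0,0],5],
    [[0,0,0],[0,0,0],5],
    [[0,0,-3],[0,0,0],5],
    [[0,0,-8],[0,0,0],5],
    [[0,0,-15],[0,0,0],5],
    [[0,0,-15],[0,0,0],5],
    [[0,0,-15],[0,0,0],5],
  ],
)

```text
t: 17.6
ee_pos: [475.2, -279.6, 232.8]
ee_rot: [3.025, 0.819, 0.013]
force: [0.3, -0.6, 0.5]
opening: 50.3
grasp_force: 0.0
```

apply_moves(
  targets=[
    [[-10,12,0],[0,0,0],5],
    [[-10,12,0],[0,0,0],5],
    [[-10,12,0],[0,0,0],5],
    [[-10,12,0],[0,0,0],5],
    [[-10,12,0],[0,0,0],5],
    [[-10,12,0],[0,0,0],5],
  ],
)

```text
t: 18.2
ee_pos: [447.3, -431.0, 226.5]
ee_rot: [-3.032, -0.821, -0.004]
force: [0.2, -0.1, 0.9]
opening: 50.0
grasp_force: 0.0
```

```bash
python3 - <<'E'
from chk import *
chk(-1,0,0)
a,_=look('top','t8.png'); b=cv2.imread('pics/chk.png')
for n in('side','top'):
    t=np.load(n+'.npz');d=t['d'];v,u=np.mgrid[0:400,0:640];P=px2w(n,u,v,d.astype(float));hsv=cv2.cvtColor(t['im'],cv2.COLOR_BGR2HSV).astype(int);Hh,S=hsv[...,0],hsv[...,1]
    near=(d>0)&(np.hypot(P[...,0]-448,P[...,1]+290)<35)&(S>130)&(P[...,2]>50)&(P[...,2]<90)
    hub=P[(d>0)&(np.hypot(P[...,0]-524,P[...,1]+249)<25)&(P[...,2]>76)&(P[...,2]<90)].mean(0)
    k=P[(d>0)&(np.hypot(P[...,0]-472,P[...,1]+277)<25)&(P[...,2]>104)&(P[...,2]<120)].mean(0)
    y=P[near&(Hh>18)&(Hh<38)].mean(0)
    for q in(k,y): print(n,q.round(1),np.arctan2(hub[1]-q[1],hub[0]-q[0])-RY)
cv2.imwrite('pics/c8.png',cv2.resize(a[210:280,440:520],(640,560),interpolation=cv2.INTER_CUBIC))
E
```

```text
plate n 78 med [ -2.84  14.03 -32.98] slope deg 0.6 zmin -50.7 y [-26.3  35.7]
lip 11 [ 1.3 -9.8 24.9] zmax 27.6
face [ 0.16 16.41 61.33]
side [ 471.6 -273.   112.1] 0.6205469623635036
side [ 455.7 -283.5   67.9] 0.6500973426904956
top [ 475.1 -276.1  111.3] 0.621784361285169
top [ 457.  -285.8   67.5] 0.630859694301368
```

View pics/c8.png

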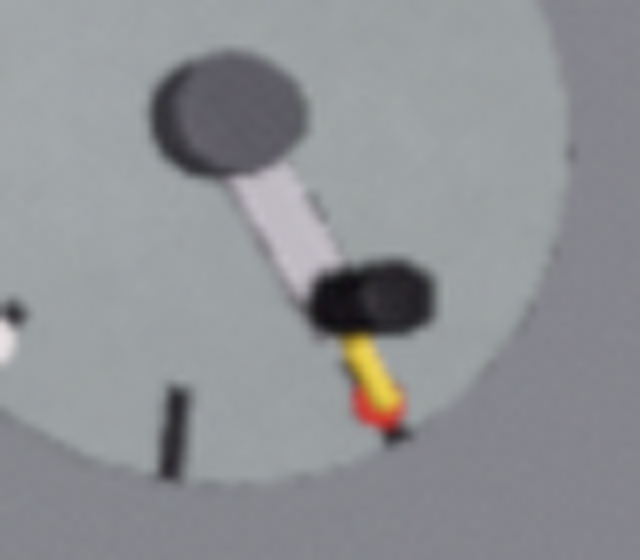

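The pointer tip at crop (388,395), corrected for parallax, lies within about 1 mm of the stud centre at (378,402), and the hook is still seated and level. Handing in.

```bash
python3 -c "
from workcell import env
print(env.sign_off())"
```

```text
the job is handed in; nothing more can be done
None
```

The hook hangs seated, level and flat in the free part of the rail's groove, the lever's yellow pointer stands at the red stud (about +0.64 rad by the camera fit), the gripper is clear of everything, and the job was handed in at about 18 s; no verdict was returned.

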